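Re-zero the coffee grinder and set it seven clicks out

ROBOT

A 6-joint arm with a two-finger parallel gripper is mounted at the origin on a cart in front of the work surface, level with it; the furniture and walls round the work are solid. World frame = base frame: x ahead of the robot, y to its left, z up, the work surface at z = 0. Lengths are in m, angles in rad, forces in N, time in s.
With the tool pointing down it reaches from about 0.375 to 0.975 m from the base axis. Payload 3.8 kg.
Tool frame: the origin (TCP) lies at the very end of the fingers, on their centre line; the grasp point (between the pads) lies 19 mm behind it; z points along the fingers, y is the line along which they close (so a half turn about z gives the same grasp; the last joint's range is limited). The gripper opens to 88 mm and grips with 3 to 60 N. Pads are 18 mm wide; open, the fingers measure 123 mm over their backs; the gripper's body (75 mm by 187 mm) begins 45 mm behind the grasp point.
Start: joints at [1.259, 0.264, 1.604, -0, 1.274, -0.037], TCP at [0.183, 0.65, 0.239] pointing down, gripper open.
Joint ranges: [-2.63, 2.63], [-0.94, 2.18], [0.31, 2.57], [-1.31, 4.45], [0, 2.66], [-2.55, 2.55]. Speed limits (rad/s): [2.57, 2.57, 3.14, 3.14, 3.14, 3.14].

INTERFACE

Orientations are given as a 3x3 rotation matrix whose columns are the frame's x, y, z axes.
In Python, from plant import observe, grab_frame, camera_info, job_done gives the robot as it stands.
- The arm moves only by the shell command python3 -m crank 'ROWS'. ROWS is a JSON object whose one key "targets" holds a list of rows, each a list of 7 numbers: the shift along the world's x, y, z in units of 25 mm (1.0 is 25 mm), then the turn, a rotation vector about the world's x, y, z in units of 5 degrees (1.0 is 5 degrees), then the opening, from -1 (shut) to 1 (fully open). A call has 1 to 20 rows; each row is the pose to reach, as a shift and turn from the pose commanded when the call began; what a row does not reach only later rows make up. A row lasts 1/12 s, in which the tool goes at most 41.7 mm and 7.16 degrees, less where a joint would pass 70% of its speed; a pose out of reach is approached as far as the arm can. A call with a gripper value outside its range is refused whole. The fingers move at their own pace and stop on an object; the grip force is fixed at half the most. Time passes only in rows, so rows that repeat a pose let the fingers close. It gives the time, the measured TCP pose, the force, the opening and the grip force at its end, in the units of the state.
- observe(): the state, without advancing time (a new reading comes with each control period).
- grab_frame(name): name is "side" or "top" or "wrist"; returns (picture, depth): 420x560x3 uint8, red, green, blue; 420x560 float32, m along the optical axis (not along the pixel's ray), 0 where there is no reading.
- camera_info(name): a dict with "K" (3x3 intrinsics, pixels), "rvec" (rotation vector, rad) and "tvec" (3), from world to camera coordinates, as OpenCV has them. Camera axes: x right, y down, z forward; pixel columns grow to the right and rows downward; lengths in m; the calibration is good to about 2 mm. A picture is of the moment at which its call begins: read the wrist's pose just before it. camera_info takes no time and is no camera call; for the wrist camera it gives the pose at the moment of the call.
- job_done(): hands the job in; it is judged then, once.
The state is a dict: "clock": time; "joint_positions": joint angles; "joint_velocities": joint speeds; "joint_torque": joint torques, N m; "eef_pos": TCP position; "tcp_rot": TCP orientation; "wrist_force": force on the tool from outside, world axes, zero at the start; "moment": the same for the moment, N m; "width": finger opening in m; "grasp_force": force on a finger pad.
Only numpy, scipy, OpenCV 4.12 (cv2) and the standard library are available. Lean on these libraries where they do the work, as an engineer would, in place of code of your own. Each camera call takes 0.05 s, during which the arm holds its last target. There are 200 camera calls.

TASK

The grinder's dial was left unlocked and has shaken off its setting. Turn the dial clockwise until it comes up against its stop, then open it (anticlockwise) exactly seven clicks, let go of it, and push the red lock tab fully home towards the dial so that it cannot shift again. Leave the espresso cup under the spout, and the mug, tamper and milk pitcher, where they stand.

Things in the scene. Friction and masses are not known exactly. Their poses are not given: they have to be found in the camera images.
- grinder: White electric coffee grinder, 252 long (x) x 124 wide (y) mm, fixed. Origin: centre of its underside; x runs from its front (lock tab, robot's side) to its back, z up. Flat top deck 170 mm up. On it, on the centre line: lock tab in front, black dial with its vertical axis at x = -20, bean hopper at x = 85, radius 39, lid 42 mm above the deck. A spout hangs below the head over the cup.
- dial_axis (a point): Point on the dial's vertical axis, level with its top face (34 mm above the deck). The dial is a black ribbed cap, 50 mm across, to be gripped 6 to 34 mm above the deck; a flat steel flange, 68 mm across and 4 mm high, turns with it. 18 clicks a turn, 20 degrees each. Clockwise from above closes it, up to a firm stop that is itself a click; at the start it is 6 to 10 clicks open (16 at most).
- dial_mark (a point): Point on the white line on the dial's top face, 20 mm out from the dial axis; it goes round with the dial. Where it points when the dial is at its stop is not marked and must be found by turning until it stops. Turning past a click takes up to about 0.2 N m, the stop bears far more; let go, the dial springs into the nearest click. A grip of 25 N carries it past the clicks.
- lock_tab (a point): Centre of the top face of the red lock tab: 12 mm long (grinder x) x 26 mm wide (y), standing 20 mm above the deck. It slides along grinder +x, straight towards the dial.
- lock (a joint): Slide of the lock tab, m: 0 = open, as at the start (84 mm from the dial axis), 0.012 = fully home towards the dial. It takes about 2 N and stays where it is left. From about 0.004 on its tongue enters the dial's wheel, which it can only do while the dial sits in a click; once home the dial cannot turn.
- espresso_cup: Dark blue espresso cup, 63 x 88 x 51 mm, on the grinder's foot below the spout. Origin at the underside. Not to be disturbed.
- mug: White mug, 82 x 117 x 94 mm, origin at the underside. Not to be disturbed.
- tamper: Coffee tamper, 58 mm in diameter, 86 mm high with a wooden handle, origin at the underside. Not to be disturbed.
- pitcher: White milk pitcher, 75 x 103 x 96 mm, origin at the underside. Not to be disturbed.

How it is judged:
By the outcome, as a careful person would: the job done as asked, in the order asked, and still so for the second after the job is handed in, with the robot touching nothing.
It also fails if it takes over 67 s, if anything falls off the work surface, if the arm or the gripper's body presses on something with over 40 N, if the wrist force passes 120 N, or if a joint passes its speed limit or range.

## Working session

There is one attempt and no reset: what is moved stays moved. The work goes in short steps, Python scripts to look and compute and a shell command to move; the robot and the scene stay as the last step left them, time stands still between calls to the robot, and variables do not carry over. Pictures are saved under pics/ and viewed, at most 10 in all, crops included, and the job is handed in when it is done.

```bash
mkdir -p pics; ls; cat > h.py <<'E'
import numpy as np, cv2
from plant import observe, grab_frame, camera_info
def cam(n):
    c=camera_info(n); R=cv2.Rodrigues(np.array(c["rvec"],float))[0]; return np.array(c["K"]),R,np.array(c["tvec"],float).ravel()
def onplane(c,u,v,z):
    K,R,t=c; o=-R.T@t; d=R.T@np.linalg.inv(K)@np.array([u,v,1.]); return o+d*(z-o[2])/d[2]
def pts(c,D):
    K,R,t=c; v,u=np.mgrid[:D.shape[0],:D.shape[1]]
    P=np.stack([(u-K[0,2])/K[0,0]*D,(v-K[1,2])/K[1,1]*D,D],-1); return (P-t)@R
def proj(c,p):
    K,R,t=c; q=K@(R@np.array(p)+t); return q[:2]/q[2]
E
python3 - <<'E'
from h import *
o=observe(); print(o["clock"],o["eef_pos"],o["tcp_rot"],o["width"])
for n in("top","side"):
    im,D=grab_frame(n); cv2.imwrite(f"pics/{n}0.png",im[...,::-1]); np.savez(f"{n}0.npz",im=im,D=D)
    K,R,t=cam(n); print(n,K[0,0],-R.T@t,R[2])
E
```

```text
pics
0.0 [0.18296931 0.6490092  0.23742334] [[-9.62482280e-01  2.71343799e-01 -6.35000219e-04]
 [ 2.71344537e-01  9.62480086e-01 -2.05572810e-03]
 [ 5.33659930e-05 -2.15090571e-03 -9.99997685e-01]] 0.088026567959195
top 469.04789076736125 [ 0.23435121 -0.11966623  1.29849651] [ 0.22227329  0.00146202 -0.97498331]
side 414.07752997610714 [ 0.13497029 -0.67218673  0.76558368] [ 0.38331598  0.62061926 -0.6840326 ]
```

View pics/top0.png

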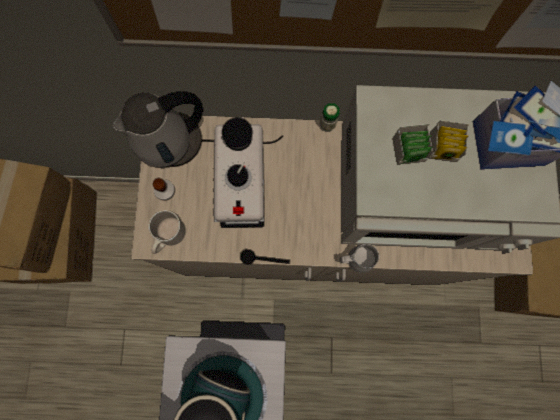

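View pics/side0.png

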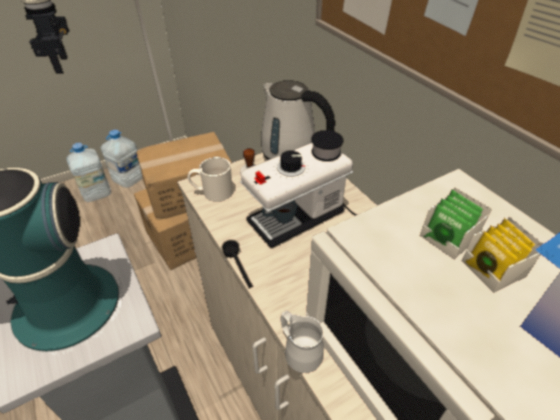

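The top view shows the grinder with the red tab near (238,210), the dial near (237,176) with its white mark pointing up and right, and the hopper near (237,133). The mug and tamper are to the left, the pitcher is at (362,258), and the arm is clear of the grinder.

```bash
python3 - <<'E'
from h import *
for n in("top","side"):
    f=np.load(f"{n}0.npz"); im,D=f["im"].astype(int),f["D"]; c=cam(n); P=pts(c,D)
    r,g,b=im[...,0],im[...,1],im[...,2]
    roi=np.zeros(r.shape,bool)
    if n=="top": roi[110:235,205:275]=1
    else: roi[125:250,235:360]=1
    red=roi&(r>120)&(g<60)&(b<60)
    for nm,z,(lo,hi) in (("tab",.19,(.183,.197)),):
        m=red&(P[...,2]>lo)&(P[...,2]<hi); v,u=np.nonzero(m); vv,uu=np.nonzero(red)
        print(n,nm,m.sum(),red.sum(),P[m].mean(0).round(4) if m.any() else '',np.median(P[red][:,2]),onplane(c,u.mean() if m.any() else uu.mean(),v.mean() if m.any() else vv.mean(),z).round(4))
    for nm,lo,hi in (("dial",.197,.2065),("hop",.2075,.22),("deck",.165,.176)):
        m=roi&(P[...,2]>lo)&(P[...,2]<hi); Q=P[m]
        k,l,st,ce=cv2.connectedComponentsWithStats(m.astype(np.uint8)); i=1+st[1:,4].argmax(); Q=P[l==i]
        (cx,cy),w,a=cv2.minAreaRect(Q[:,:2].astype(np.float32)); print(n,nm,st[i],np.round([cx,cy,*w,a],4),Q.mean(0).round(4))
    if n=="top":
        m=roi&(P[...,2]>.197)&(P[...,2]<.207)&(r>110); v,u=np.nonzero(m); print("white",list(zip(u,v)),P[m].round(3)[:40].tolist())
f=np.load("top0.npz"); cv2.imwrite("pics/c.png",cv2.resize(f["im"][105:240,180:300,::-1],None,fx=5,fy=4.4,interpolation=cv2.INTER_CUBIC))
E
```

```text
top tab 36 45 [ 0.4639 -0.0314  0.1912] 0.19073745625621777 [ 0.4641 -0.0313  0.19  ]
top dial [227 164  21  21 277] [ 5.47900e-01 -2.67000e-02  4.95000e-02  4.95000e-02  6.21855e+01] [ 0.5473 -0.0262  0.2037]
top hop [222 117  31  30 742] [ 0.6533 -0.0203  0.0787  0.0741  2.3379] [ 0.6525 -0.0203  0.2127]
top deck [ 215  124   48   96 3203] [ 0.5674 -0.0265  0.246   0.1201  3.7714] [ 0.5489 -0.027   0.1703]
white [(np.int64(241), np.int64(165)), (np.int64(242), np.int64(165)), (np.int64(241), np.int64(166)), (np.int64(244), np.int64(166)), (np.int64(240), np.int64(167)), (np.int64(241), np.int64(167)), (np.int64(240), np.int64(168)), (np.int64(239), np.int64(169)), (np.int64(240), np.int64(169)), (np.int64(239), np.int64(170)), (np.int64(238), np.int64(171))] [[0.57, -0.034, 0.204], [0.57, -0.036, 0.203], [0.567, -0.034, 0.204], [0.568, -0.041, 0.202], [0.564, -0.032, 0.206], [0.565, -0.034, 0.203], [0.561, -0.032, 0.206], [0.559, -0.03, 0.205], [0.56, -0.032, 0.204], [0.556, -0.03, 0.207], [0.554, -0.028, 0.207]]
side tab 35 68 [ 0.4616 -0.0359  0.1882] 0.18338195910659277 [ 0.4606 -0.0378  0.19  ]
side dial [280 150  22  16 272] [ 5.46100e-01 -2.63000e-02  5.02000e-02  4.81000e-02  5.81577e+01] [ 0.5455 -0.0278  0.2034]
side hop [311 130  33  20 519] [ 6.52300e-01 -1.87000e-02  7.71000e-02  7.63000e-02  6.32505e+01] [ 0.6507 -0.0213  0.2123]
side deck [ 241  143  111   57 2316] [ 0.5667 -0.0239  0.2473  0.1214  3.722 ] [ 0.5439 -0.0396  0.1702]
```

View pics/c.png

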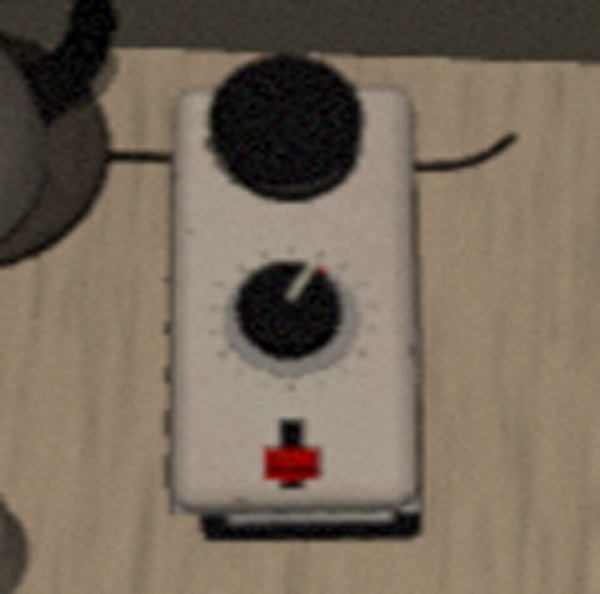

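Grinder yaw is about 3.75°, with the dial axis at (0.547, -0.0265) and the tab at (0.463, -0.032). These agree with the given sizes. Next I'll check how close the kettle is before moving.

```bash
python3 - <<'E'
from h import *
for n in("top","side"):
    f=np.load(f"{n}0.npz"); D=f["D"]; P=pts(cam(n),D).reshape(-1,3)[D.ravel()>0]
    Q=P[(P[:,2]>.22)&(P[:,0]>.38)&(abs(P[:,1]+.0265)<.4)]
    for s in(1,-1):
        S=Q[s*(Q[:,1]+.0265)>0]; d=np.hypot(S[:,0]-.547,S[:,1]+.0265)
        i=d.argsort()[:200:40]; print(n,s,len(S),np.c_[S[i],d[i]].round(3).tolist(), S[:,2].max() if len(S) else '')
E
python3 -m crank '{"targets":[[7.3,-13.5,1.2,0,0,5,0.8],[7.3,-13.5,1.2,0,0,5,0.8],[7.3,-13.5,1.2,0,0,5,0.8],[7.3,-13.5,1.2,0,0,5,0.8],[7.3,-13.5,1.2,0,0,5,0.8],[7.3,-13.5,1.2,0,0,5,0.8],[7.3,-13.5,1.2,0,0,5,0.8],[7.3,-13.5,1.2,0,0,5,0.8],[7.3,-13.5,1.2,0,0,5,0.8],[7.3,-13.5,1.2,0,0,5,0.8],[7.3,-13.5,1.2,0,0,5,0.8],[7.3,-13.5,1.2,0,0,5,0.8]]}'
```

```text
top 1 15181 [[0.659, 0.158, 0.221, 0.216], [0.655, 0.169, 0.224, 0.223], [0.711, 0.128, 0.236, 0.225], [0.723, 0.117, 0.234, 0.227], [0.676, 0.163, 0.229, 0.229]] 0.5397575490046862
top -1 23843 [[0.777, -0.036, 0.382, 0.23], [0.779, -0.047, 0.379, 0.233], [0.777, -0.077, 0.381, 0.235], [0.783, -0.034, 0.487, 0.236], [0.779, -0.075, 0.39, 0.237]] 0.564254433651812
side 1 9722 [[0.653, 0.159, 0.223, 0.214], [0.721, 0.115, 0.222, 0.224], [0.727, 0.11, 0.22, 0.226], [0.711, 0.133, 0.228, 0.228], [0.777, -0.02, 0.379, 0.23]] 0.5009743598909657
side -1 40141 [[0.776, -0.036, 0.385, 0.229], [0.779, -0.033, 0.379, 0.233], [0.781, -0.042, 0.391, 0.234], [0.783, -0.031, 0.438, 0.236], [0.783, -0.036, 0.404, 0.236]] 0.5843042865236141
clock: 1.1
eef_pos: [0.3656, 0.3122, 0.2686]
tcp_rot: [[-0.987, -0.159, -0.001], [-0.159, 0.987, 0.001], [0.0, 0.001, -1.0]]
wrist_force: [-0.0, 0.1, -0.1]
width: 0.0797
grasp_force: 0.0
```

```bash
python3 -m crank '{"targets":[[7.26,-13.55,0,0,0,5,0.6],[7.26,-13.55,0,0,0,5,0.6],[7.26,-13.55,0,0,0,5,0.6],[7.26,-13.55,0,0,0,5,0.6],[7.26,-13.55,0,0,0,5,0.6],[7.26,-13.55,0,0,0,5,0.6],[7.26,-13.55,0,0,0,5,0.6],[7.26,-13.55,0,0,0,5,0.6],[7.26,-13.55,0,0,0,5,0.6],[7.26,-13.55,0,0,0,5,0.6],[7.26,-13.55,0,0,0,5,0.6],[7.26,-13.55,0,0,0,5,0.6],[7.26,-13.55,0,0,0,5,0.6],[7.26,-13.55,0,0,0,5,0.6]]}'
python3 - <<'E'
from h import *
print(observe()["joint_positions"])
c=cam("wrist"); im,D=grab_frame("wrist"); cv2.imwrite("pics/w1.png",im[...,::-1]); np.savez("w1.npz",im=im,D=D)
K,R,t=c; print(K[0,0],(-R.T@t).round(3),R[2].round(2),proj(c,[.5472,-.0265,.204]))
P=pts(c,D)
m=(P[...,2]>.199)&(P[...,2]<.2075)&(D>0)&(np.hypot(P[...,0]-.547,P[...,1]+.0265)<.033)
(cx,cy),w,a=cv2.minAreaRect(P[m][:,:2].astype(np.float32)); print(m.sum(),cx,cy,w,P[m].mean(0))
E
```

```text
clock: 2.27
eef_pos: [0.5467, -0.0244, 0.2683]
tcp_rot: [[-0.825, -0.565, -0.001], [-0.565, 0.825, 0.001], [0.0, 0.001, -1.0]]
wrist_force: [-1.1, -0.9, -0.3]
width: 0.0705
grasp_force: 0.0
[-9.05078915e-02  4.99731737e-03  1.84106630e+00  7.63824468e-04
  1.29659457e+00 -2.26186421e+00]
327.04234849454235 [ 0.493 -0.062  0.415] [ 0.21  0.15 -0.97] [276.17784114 225.31668857]
4106 0.5477748513221741 -0.023172888904809952 (0.050199542194604874, 0.05047421157360077) [ 0.54711626 -0.02389969  0.20468925]
```

View pics/w1.png

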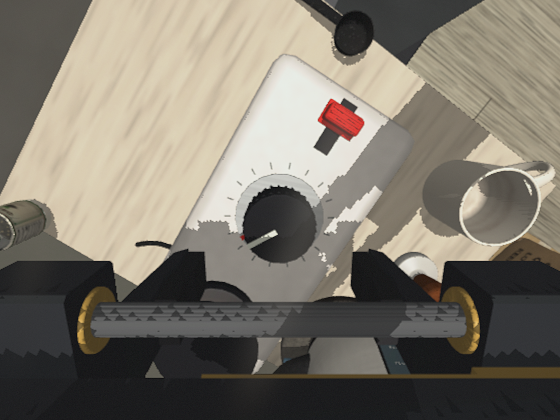

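The wrist view shows the dial at about (278,225). Its white line runs from the centre to the lower left (248,243), next to a red dot on the flange at (243,237). The tab is at (341,120). Next I'll write a mark-angle helper and descend over the dial.

```bash
cat >> h.py <<'E'
def mark(im,c,z=.204,ctr=(.5472,-.0250)):
    # dial outline on the plane z, then the white line's direction in world degrees
    v,u=np.mgrid[:420,:560]; K,R,t=c; o=-R.T@t
    d=np.stack([u,v,np.ones_like(u)],-1)@np.linalg.inv(K).T@R; P=o+d*((z-o[2])/d[...,2])[...,None]
    r=np.hypot(P[...,0]-ctr[0],P[...,1]-ctr[1]); g=im.max(-1)
    m=((g>105)&(r<.0215)).astype(np.uint8); k,l,st,_=cv2.connectedComponentsWithStats(m)
    Q=P[l==1+st[1:,4].argmax()][:,:2]; vx,vy,x0,y0=cv2.fitLine(Q.astype(np.float32),cv2.DIST_L2,0,.01,.01).ravel()
    s=np.sign(vx*(x0-ctr[0])+vy*(y0-ctr[1])); a=np.degrees(np.arctan2(s*vy,s*vx))
    return a, np.degrees(np.arctan2(y0-ctr[1],x0-ctr[0])), len(Q), Q.mean(0).round(4), abs((x0-ctr[0])*vy-(y0-ctr[1])*vx)
E
python3 - <<'E'
from h import *
f=np.load("w1.npz"); c=cam("wrist"); print(mark(f["im"],c))
f=np.load("top0.npz"); print(mark(f["im"],cam("top"),ctr=(.5475,-.0265)))
E
python3 -m crank '{"targets":[[0.02,-0.04,-2,0,0,0,0.6],[0.02,-0.04,-2,0,0,0,0.6],[0.02,-0.04,-2.5,0,0,0,0.6],[0.02,-0.04,-3,0,0,0,0.6],[0.02,-0.04,-3.5,0,0,0,0.6],[0.02,-0.04,-3.5,0,0,0,0.6],[0.02,-0.04,-3.5,0,0,0,0.6],[0.02,-0.04,-3.5,0,0,0,0.6]]}'
```

```text
(np.float32(-26.786058), np.float32(-15.73953), 141, array([ 0.5587, -0.0282]), np.float32(0.0022932957))
(np.float32(-23.664455), np.float32(-20.395634), 9, array([ 0.5604, -0.0313]), np.float32(0.00078739086))
clock: 2.98
eef_pos: [0.5482, -0.0277, 0.1819]
tcp_rot: [[-0.827, -0.563, 0.001], [-0.563, 0.827, -0.0], [-0.001, -0.001, -1.0]]
wrist_force: [0.7, -0.3, -0.6]
width: 0.0706
grasp_force: 0.0
```

```bash
python3 -m crank '{"targets":[[-0.02,0.1,-0.12,0,0,0,0.6],[-0.02,0.1,-0.12,0,0,0,0],[-0.02,0.1,-0.12,0,0,0,-0.3],[-0.02,0.1,-0.12,0,0,0,-1],[-0.02,0.1,-0.12,0,0,0,-1],[-0.02,0.1,-0.12,0,0,0,-1],[-0.02,0.1,-0.12,0,0,0,-1],[-0.02,0.1,-0.12,0,0,0,-1],[-0.02,0.1,-0.12,0,0,0,-1],[-0.02,0.1,-0.12,0,0,0,-1]]}'; python3 -c "
from h import *; print(observe()['moment'])"
```

```text
clock: 3.82
eef_pos: [0.5464, -0.0238, 0.1785]
tcp_rot: [[-0.827, -0.563, -0.002], [-0.563, 0.827, 0.002], [-0.0, 0.003, -1.0]]
wrist_force: [-2.7, 3.7, 2.1]
width: 0.0489
grasp_force: 30.0
[ 0.87237554  0.54823108 -0.05633098]
```

```bash
cat > chk.py <<'E'
from h import *
o=observe(); R=o["tcp_rot"]; R=np.array(R); print("t%.2f th %.1f Mz %.2f F %s w %.4f g %.0f eef %s"%(o["clock"],np.degrees(np.arctan2(R[1,1],R[0,1])),o["moment"][2],np.round(o["wrist_force"],1),o["width"],o["grasp_force"],np.round(o["eef_pos"],4)))
E
python3 chk.py; python3 -m crank '{"targets":[[0,0,0,0,0,-1,-1],[0,0,0,0,0,-2,-1],[0,0,0,0,0,-3,-1],[0,0,0,0,0,-4,-1],[0,0,0,0,0,-5,-1],[0,0,0,0,0,-6,-1],[0,0,0,0,0,-7,-1],[0,0,0,0,0,-8,-1],[0,0,0,0,0,-9,-1],[0,0,0,0,0,-10,-1],[0,0,0,0,0,-10,-1],[0,0,0,0,0,-10,-1]]}' >/dev/null; python3 chk.py
python3 -m crank '{"targets":[[0,0,0,0,0,-1,-1],[0,0,0,0,0,-2,-1],[0,0,0,0,0,-3,-1],[0,0,0,0,0,-4,-1],[0,0,0,0,0,-5,-1],[0,0,0,0,0,-6,-1],[0,0,0,0,0,-7,-1],[0,0,0,0,0,-8,-1],[0,0,0,0,0,-9,-1],[0,0,0,0,0,-10,-1],[0,0,0,0,0,-10,-1],[0,0,0,0,0,-10,-1]]}' >/dev/null; python3 chk.py
```

```text
t3.82 th 124.2 Mz -0.06 F [-2.7  3.7  2.1] w 0.0489 g 30 eef [ 0.5464 -0.0238  0.1785]
t4.82 th 74.2 Mz -0.00 F [-3.3  5.1  3. ] w 0.0490 g 30 eef [ 0.5463 -0.0232  0.1785]
t5.82 th 24.2 Mz -0.00 F [-2.3  7.5  1.9] w 0.0495 g 30 eef [ 0.5468 -0.0227  0.1785]
```

```bash
cat >> chk.py <<'E'
import sys; sys.exit(abs(o["moment"][2])>0.3)
E
python3 -m crank '{"targets":[[0,0.04,0,0,0,-1,-1],[0,0.04,0,0,0,-2,-1],[0,0.04,0,0,0,-3,-1],[0,0.04,0,0,0,-3,-1]]}' >/dev/null; python3 chk.py && 
python3 -m crank '{"targets":[[0,0,0,0,0,-0.5,-1],[0,0,0,0,0,-1,-1],[0,0,0,0,0,-1,-1]]}' >/dev/null && python3 chk.py &&
python3 -m crank '{"targets":[[0,0,0,0,0,-0.5,-1],[0,0,0,0,0,-1,-1],[0,0,0,0,0,-1,-1]]}' >/dev/null && python3 chk.py &&
python3 -m crank '{"targets":[[0,0,0,0,0,-0.5,-1],[0,0,0,0,0,-1,-1],[0,0,0,0,0,-1,-1]]}' >/dev/null && python3 chk.py &&
python3 -m crank '{"targets":[[0,0,0,0,0,-0.5,-1],[0,0,0,0,0,-1,-1],[0,0,0,0,0,-1,-1]]}' >/dev/null && python3 chk.py &&
python3 -m crank '{"targets":[[0,0,0,0,0,-0.5,-1],[0,0,0,0,0,-1,-1],[0,0,0,0,0,-1,-1]]}' >/dev/null && python3 chk.py &&
python3 -m crank '{"targets":[[0,0,0,0,0,-0.5,-1],[0,0,0,0,0,-1,-1],[0,0,0,0,0,-1,-1]]}' >/dev/null && python3 chk.py &&
python3 -m crank '{"targets":[[0,0,0,0,0,-0.5,-1],[0,0,0,0,0,-1,-1],[0,0,0,0,0,-1,-1]]}' >/dev/null && python3 chk.py &&
python3 -m crank '{"targets":[[0,0,0,0,0,-0.5,-1],[0,0,0,0,0,-1,-1],[0,0,0,0,0,-1,-1]]}' >/dev/null && python3 chk.py
```

```text
t6.15 th 9.1 Mz -0.09 F [-1.6  5.9  1.9] w 0.0494 g 30 eef [ 0.547  -0.0226  0.1785]False
```

```bash
sed -i 's/sys.exit(\(.*\))$/sys.exit(int(\1))/' chk.py
python3 -m crank '{"targets":[[0,0,0,0,0,-0.5,-1],[0,0,0,0,0,-1,-1],[0,0,0,0,0,-1,-1]]}' >/dev/null && python3 chk.py &&
python3 -m crank '{"targets":[[0,0,0,0,0,-0.5,-1],[0,0,0,0,0,-1,-1],[0,0,0,0,0,-1,-1]]}' >/dev/null && python3 chk.py &&
python3 -m crank '{"targets":[[0,0,0,0,0,-0.5,-1],[0,0,0,0,0,-1,-1],[0,0,0,0,0,-1,-1]]}' >/dev/null && python3 chk.py &&
python3 -m crank '{"targets":[[0,0,0,0,0,-0.5,-1],[0,0,0,0,0,-1,-1],[0,0,0,0,0,-1,-1]]}' >/dev/null && python3 chk.py &&
python3 -m crank '{"targets":[[0,0,0,0,0,-0.5,-1],[0,0,0,0,0,-1,-1],[0,0,0,0,0,-1,-1]]}' >/dev/null && python3 chk.py &&
python3 -m crank '{"targets":[[0,0,0,0,0,-0.5,-1],[0,0,0,0,0,-1,-1],[0,0,0,0,0,-1,-1]]}' >/dev/null && python3 chk.py &&
python3 -m crank '{"targets":[[0,0,0,0,0,-0.5,-1],[0,0,0,0,0,-1,-1],[0,0,0,0,0,-1,-1]]}' >/dev/null && python3 chk.py &&
python3 -m crank '{"targets":[[0,0,0,0,0,-0.5,-1],[0,0,0,0,0,-1,-1],[0,0,0,0,0,-1,-1]]}' >/dev/null && python3 chk.py &&
python3 -m crank '{"targets":[[0,0,0,0,0,-0.5,-1],[0,0,0,0,0,-1,-1],[0,0,0,0,0,-1,-1]]}' >/dev/null && python3 chk.py &&
python3 -m crank '{"targets":[[0,0,0,0,0,-0.5,-1],[0,0,0,0,0,-1,-1],[0,0,0,0,0,-1,-1]]}' >/dev/null && python3 chk.py
```

```text
t6.40 th 4.2 Mz -0.03 F [-1.7  5.3  1.6] w 0.0495 g 30 eef [ 0.547  -0.0226  0.1785]
t6.65 th -0.8 Mz 0.04 F [-1.3  5.8  1.3] w 0.0493 g 30 eef [ 0.5471 -0.0226  0.1785]
t6.90 th -5.8 Mz -0.00 F [-0.9  6.2  0.3] w 0.0495 g 30 eef [ 0.5472 -0.0226  0.1785]
t7.15 th -10.8 Mz -0.12 F [-0.9  5.5  0.8] w 0.0495 g 30 eef [ 0.5472 -0.0226  0.1786]
t7.40 th -15.8 Mz -0.03 F [-0.   5.5  1.1] w 0.0491 g 30 eef [ 0.5473 -0.0227  0.1786]
t7.65 th -20.8 Mz 0.02 F [-0.9  5.2  0.3] w 0.0495 g 30 eef [ 0.5473 -0.0227  0.1785]
t7.90 th -25.8 Mz -0.09 F [-0.9  5.4  1.9] w 0.0495 g 30 eef [ 0.5474 -0.0227  0.1786]
t8.15 th -30.8 Mz -0.09 F [-0.2  6.  -0.6] w 0.0497 g 30 eef [ 0.5475 -0.0228  0.1786]
t8.40 th -35.8 Mz -0.01 F [-0.3  5.4 -0.2] w 0.0492 g 30 eef [ 0.5475 -0.0228  0.1786]
t8.65 th -40.8 Mz 0.04 F [0.4 5.5 1.2] w 0.0492 g 30 eef [ 0.5475 -0.0229  0.1785]
```

```bash

python3 -m crank '{"targets":[[0,0,0,0,0,-0.5,-1],[0,0,0,0,0,-1,-1],[0,0,0,0,0,-1,-1]]}' >/dev/null && python3 chk.py &&
python3 -m crank '{"targets":[[0,0,0,0,0,-0.5,-1],[0,0,0,0,0,-1,-1],[0,0,0,0,0,-1,-1]]}' >/dev/null && python3 chk.py &&
python3 -m crank '{"targets":[[0,0,0,0,0,-0.5,-1],[0,0,0,0,0,-1,-1],[0,0,0,0,0,-1,-1]]}' >/dev/null && python3 chk.py &&
python3 -m crank '{"targets":[[0,0,0,0,0,-0.5,-1],[0,0,0,0,0,-1,-1],[0,0,0,0,0,-1,-1]]}' >/dev/null && python3 chk.py &&
python3 -m crank '{"targets":[[0,0,0,0,0,-0.5,-1],[0,0,0,0,0,-1,-1],[0,0,0,0,0,-1,-1]]}' >/dev/null && python3 chk.py &&
python3 -m crank '{"targets":[[0,0,0,0,0,-0.5,-1],[0,0,0,0,0,-1,-1],[0,0,0,0,0,-1,-1]]}' >/dev/null && python3 chk.py &&
python3 -m crank '{"targets":[[0,0,0,0,0,-0.5,-1],[0,0,0,0,0,-1,-1],[0,0,0,0,0,-1,-1]]}' >/dev/null && python3 chk.py &&
python3 -m crank '{"targets":[[0,0,0,0,0,-0.5,-1],[0,0,0,0,0,-1,-1],[0,0,0,0,0,-1,-1]]}' >/dev/null && python3 chk.py &&
python3 -m crank '{"targets":[[0,0,0,0,0,-0.5,-1],[0,0,0,0,0,-1,-1],[0,0,0,0,0,-1,-1]]}' >/dev/null && python3 chk.py &&
python3 -m crank '{"targets":[[0,0,0,0,0,-0.5,-1],[0,0,0,0,0,-1,-1],[0,0,0,0,0,-1,-1]]}' >/dev/null && python3 chk.py
```

```text
t8.90 th -45.8 Mz -0.05 F [0.  5.1 0.3] w 0.0495 g 30 eef [ 0.5477 -0.0229  0.1786]
t9.15 th -50.8 Mz -0.12 F [0.8 5.2 0.6] w 0.0492 g 30 eef [ 0.5476 -0.0229  0.1785]
t9.40 th -55.8 Mz -0.06 F [-0.4  5.1 -0.3] w 0.0490 g 30 eef [ 0.5477 -0.023   0.1786]
t9.65 th -60.7 Mz 0.09 F [ 0.9  6.  -0.3] w 0.0493 g 30 eef [ 0.5477 -0.0231  0.1785]
t9.90 th -65.8 Mz -0.09 F [1.1 5.9 0. ] w 0.0493 g 30 eef [ 0.5477 -0.0231  0.1786]
t10.15 th -70.8 Mz -0.10 F [ 1.5  6.  -0.3] w 0.0490 g 30 eef [ 0.5477 -0.0232  0.1785]
t10.40 th -75.7 Mz -0.11 F [ 1.5  4.3 -0.4] w 0.0493 g 30 eef [ 0.5478 -0.0233  0.1786]
t10.65 th -80.6 Mz 0.71 F [ 1.   5.  -0.5] w 0.0495 g 30 eef [ 0.5477 -0.0232  0.1786]
```

The stop shows clearly at tool angle -76°, which is 200° or 10 clicks from the start. The moment jumped to 0.71 N m. I'll now open by 7 clicks.

```bash

python3 -m crank '{"targets":[[0,0,0,0,0,1,-1],[0,0,0,0,0,2,-1],[0,0,0,0,0,3,-1],[0,0,0,0,0,4,-1],[0,0,0,0,0,5,-1],[0,0,0,0,0,6,-1],[0,0,0,0,0,7,-1],[0,0,0,0,0,8,-1],[0,0,0,0,0,9,-1],[0,0,0,0,0,10,-1],[0,0,0,0,0,11,-1],[0,0,0,0,0,12,-1],[0,0,0,0,0,13,-1],[0,0,0,0,0,14,-1],[0,0,0,0,0,15,-1],[0,0,0,0,0,15,-1],[0,0,0,0,0,15,-1]]}' >/dev/null; python3 chk.py
python3 -m crank '{"targets":[[0,0,0,0,0,1,-1],[0,0,0,0,0,2,-1],[0,0,0,0,0,3,-1],[0,0,0,0,0,4,-1],[0,0,0,0,0,5,-1],[0,0,0,0,0,6,-1],[0,0,0,0,0,7,-1],[0,0,0,0,0,8,-1],[0,0,0,0,0,9,-1],[0,0,0,0,0,10,-1],[0,0,0,0,0,11,-1],[0,0,0,0,0,12,-1],[0,0,0,0,0,12,-1],[0,0,0,0,0,12,-1]]}' >/dev/null; python3 chk.py
python3 -m crank '{"targets":[[0,0,0,0,0,0.75,-1],[0,0,0,0,0,0.75,-1],[0,0,0,0,0,0.75,-1]]}' >/dev/null; python3 chk.py
python3 -m crank '{"targets":[[0,0,0,0,0,0.75,-1],[0,0,0,0,0,0.75,-1],[0,0,0,0,0,0.75,-1]]}' >/dev/null; python3 chk.py
```

```text
t12.07 th -5.6 Mz 0.07 F [-0.4  6.6  2.6] w 0.0494 g 30 eef [ 0.5471 -0.0226  0.1785]
t13.23 th 54.4 Mz 0.06 F [-2.9  5.5  2.7] w 0.0492 g 30 eef [ 0.5464 -0.0229  0.1785]
t13.48 th 58.2 Mz 0.10 F [-2.4  6.7  4.2] w 0.0492 g 30 eef [ 0.5464 -0.023   0.1785]
t13.73 th 61.9 Mz 0.20 F [-3.   5.5  3.7] w 0.0496 g 30 eef [ 0.5464 -0.023   0.1785]
```

```bash

python3 -m crank '{"targets":[[0,0,0,0,0,0.4,-1],[0,0,0,0,0,0.4,-1],[0,0,0,0,0,0.4,0.6],[0,0,0,0,0,0.4,0.6],[0,0,0,0,0,0.4,0.6],[0,0,0,0,0,0.4,0.6],[0,0,0,0,0,0.4,0.6],[0,0,1,0,0,0.4,0.6],[0,0,2,0,0,0.4,0.6],[0,0,3,0,0,0.4,0.6],[0,0,3.6,0,0,0.4,0.6],[0,0,3.6,0,0,0.4,0.6],[0,0,3.6,0,0,0.4,0.6]]}' >/dev/null; python3 chk.py
python3 - <<'E'
from h import *
c=cam("wrist"); im,D=grab_frame("wrist"); cv2.imwrite("pics/w2.png",im[...,::-1]); np.savez("w2.npz",im=im,D=D)
for ctr in((.5472,-.025),(.5472,-.023)): print(mark(im,c,ctr=ctr))
print(proj(c,[.5472,-.024,.204]))
E
```

```text
t14.82 th 63.8 Mz 0.07 F [0.3 1.1 0.2] w 0.0706 g 0 eef [ 0.5478 -0.0243  0.269 ]
(np.float32(-87.090355), np.float32(-79.60028), 149, array([ 0.5492, -0.0361]), np.float32(0.0014741524))
(np.float32(-87.058464), np.float32(-80.62309), 133, array([ 0.5492, -0.035 ]), np.float32(0.0013659516))
[277.09726041 224.9307353 ]
```

View pics/w2.png

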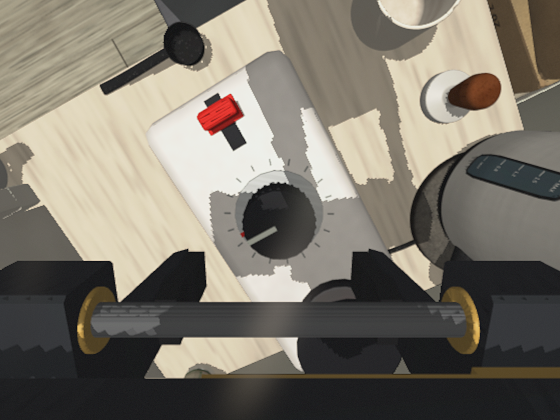

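The picture shows the dial at about (277,222), with the white line from the centre to (248,242). It reads -87°, against -26.8° at the start, so the net change is -60° or exactly -3 clicks. Starting at 10 clicks open, that leaves it at 7. The tab at (220,113) is still open, so I'll move in front of it with the fingers shut.

```bash

python3 -m crank '{"targets":[[-1.5,-0.1,0,0,0,1,-1],[-3,-0.2,0,0,0,2,-1],[-4.6,-0.3,0,0,0,3,-1],[-4.6,-0.3,0,0,0,4,-1],[-4.6,-0.3,0,0,0,5,-1],[-4.6,-0.3,0,0,0,6,-1],[-4.6,-0.3,0,0,0,6,-1],[-4.6,-0.3,0,0,0,6,-1],[-4.6,-0.3,0,0,0,6,-1],[-4.6,-0.3,0,0,0,6,-1],[-4.6,-0.3,0,0,0,6,-1]]}' >/dev/null; python3 chk.py
python3 - <<'E'
from h import *
for n in("wrist","top"):
    c=cam(n); im,D=grab_frame(n); P=pts(c,D); i=im.astype(int)
    m=(i[...,0]>100)&(i[...,1]<70)&(i[...,2]<70)&(P[...,2]>.184)&(P[...,2]<.197)&(abs(P[...,0]-.463)<.03)&(abs(P[...,1]+.03)<.03)
    if m.any(): Q=P[m]; print(n,m.sum(),Q.mean(0),Q.min(0),Q.max(0))
    if n=="wrist": cv2.imwrite("pics/w3.png",im[...,::-1])
E
```

```text
t15.78 th 93.7 Mz -0.04 F [ 0.1 -0.7  0.8] w 0.0005 g 0 eef [ 0.4321 -0.0315  0.2678]
wrist 14 [ 0.46381189 -0.02965564  0.19128268] [ 0.45923441 -0.02994922  0.18992717] [ 0.46821009 -0.02937351  0.19305664]
```

View pics/w3.png

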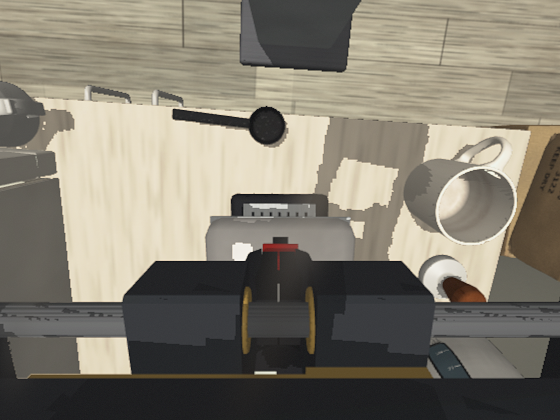

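The picture shows the shut fingers centred in line with the red tab at (280,248), just in front of it. I'll descend and then push.

```bash

python3 -m crank '{"targets":[[0,0,-1,0,0,0,-1],[0,0,-2,0,0,0,-1],[0,0,-2.8,0,0,0,-1],[0,0,-3.3,0,0,0,-1],[0,0,-3.6,0,0,0,-1],[0,0,-3.6,0,0,0,-1],[0,0,-3.6,0,0,0,-1]]}' >/dev/null; python3 chk.py
python3 -m crank '{"targets":[[0.2,0.01,0,0,0,0,-1],[0.4,0.02,0,0,0,0,-1],[0.6,0.04,0,0,0,0,-1],[0.6,0.04,0,0,0,0,-1]]}' >/dev/null; python3 chk.py
python3 -m crank '{"targets":[[0.05,0,0,0,0,0,-1],[0.1,0.01,0,0,0,0,-1],[0.1,0.01,0,0,0,0,-1]]}' >/dev/null; python3 chk.py
python3 -m crank '{"targets":[[0.05,0,0,0,0,0,-1],[0.1,0.01,0,0,0,0,-1],[0.1,0.01,0,0,0,0,-1]]}' >/dev/null; python3 chk.py
python3 -m crank '{"targets":[[0.05,0,0,0,0,0,-1],[0.1,0.01,0,0,0,0,-1],[0.1,0.01,0,0,0,0,-1]]}' >/dev/null; python3 chk.py
```

```text
t16.47 th 93.7 Mz 0.05 F [ 0.1 -1.   0.4] w 0.0002 g 0 eef [ 0.4323 -0.0316  0.1784]
t16.80 th 93.8 Mz -0.02 F [-0.5 -0.6 -0.3] w 0.0007 g 0 eef [ 0.4487 -0.0306  0.1792]
t17.05 th 93.8 Mz -0.00 F [-0.6 -0.2  0.6] w 0.0005 g 0 eef [ 0.4497 -0.0303  0.1783]
t17.30 th 93.8 Mz -0.01 F [-1.3 -1.   0.9] w 0.0007 g 1 eef [ 0.4521 -0.0302  0.1781]
t17.55 th 93.8 Mz -0.02 F [-1.  -0.4  0.6] w 0.0004 g 1 eef [ 0.4548 -0.0299  0.1781]
```

```bash
sed -i '/sys.exit/d' chk.py; echo 'import sys; sys.exit(int(o["wrist_force"][0]<-9))' >> chk.py
python3 -m crank '{"targets":[[0.05,0,0,0,0,0,-1],[0.1,0.01,0,0,0,0,-1],[0.1,0.01,0,0,0,0,-1]]}' >/dev/null; python3 chk.py &&
python3 -m crank '{"targets":[[0.05,0,0,0,0,0,-1],[0.1,0.01,0,0,0,0,-1],[0.1,0.01,0,0,0,0,-1]]}' >/dev/null && python3 chk.py &&
python3 -m crank '{"targets":[[0.05,0,0,0,0,0,-1],[0.06,0.01,0,0,0,0,-1],[0.06,0.01,0,0,0,0,-1]]}' >/dev/null && python3 chk.py &&
python3 -m crank '{"targets":[[0.05,0,0,0,0,0,-1],[0.06,0.01,0,0,0,0,-1],[0.06,0.01,0,0,0,0,-1]]}' >/dev/null && python3 chk.py &&
python3 -m crank '{"targets":[[0.05,0,0,0,0,0,-1],[0.06,0.01,0,0,0,0,-1],[0.06,0.01,0,0,0,0,-1]]}' >/dev/null && python3 chk.py &&
python3 -m crank '{"targets":[[0.05,0,0,0,0,0,-1],[0.06,0.01,0,0,0,0,-1],[0.06,0.01,0,0,0,0,-1]]}' >/dev/null && python3 chk.py &&
python3 -m crank '{"targets":[[0.05,0,0,0,0,0,-1],[0.06,0.01,0,0,0,0,-1],[0.06,0.01,0,0,0,0,-1]]}' >/dev/null && python3 chk.py
```

```text
t17.80 th 93.8 Mz -0.03 F [-1.1 -0.7 -0.7] w 0.0004 g 1 eef [ 0.4573 -0.0296  0.1781]
t18.05 th 93.8 Mz -0.05 F [-5.1 -2.7  3.5] w 0.0005 g 3 eef [ 0.4588 -0.0295  0.1781]
t18.30 th 93.8 Mz -0.05 F [-9.9 -3.   6.8] w 0.0001 g 5 eef [ 0.4589 -0.0295  0.178 ]
```

```bash

python3 -m crank '{"targets":[[0.06,0,0,0,0,0,-1],[0.12,0.01,0,0,0,0,-1],[0.12,0.01,0,0,0,0,-1]]}' >/dev/null; python3 chk.py
python3 -m crank '{"targets":[[-0.5,-0.03,0,0,0,0,-1],[-1,-0.06,0,0,0,0,-1],[-1,-0.06,1,0,0,0,-1],[-1,-0.06,2.5,0,0,0,-1],[-1,-0.06,4,0,0,0,-1],[-1,5,5,0,0,0,-1],[-1,7,5,0,0,0,-1],[-1,9,5,0,0,0,-1],[-1,9,5,0,0,0,-1],[-1,9,5,0,0,0,-1],[-1,9,5,0,0,0,-1],[-1,9,5,0,0,0,-1],[-1,9,5,0,0,0,-1],[-1,9,5,0,0,0,-1]]}' >/dev/null; python3 chk.py
python3 - <<'E'
from h import *
for n in("top","side"):
    c=cam(n); im,D=grab_frame(n); np.savez(n+"4.npz",im=im,D=D); 
    for T,(i,d) in(("old",[np.load(n+"0.npz")[k] for k in("im","D")]),("new",(im,D))):
        P=pts(c,d); j=i.astype(int); m=(j[...,0]>100)&(j[...,1]<70)&(j[...,2]<70)&(P[...,2]>.165)&(P[...,2]<.2)&(abs(P[...,0]-.465)<.035)&(abs(P[...,1]+.03)<.03)
        v,u=np.nonzero(m); print(n,T,m.sum(),P[m].mean(0).round(4),onplane(c,u.mean(),v.mean(),.19).round(4))
        if n=="top": print(mark(i,c,ctr=(.5475,-.0265)))
    x=(225,190) if n=="side" else (190,110)
    cv2.imwrite(f"pics/{n}4.png",cv2.resize(im[110:240,200:340,::-1],None,fx=4,fy=4,interpolation=cv2.INTER_CUBIC))
a=cv2.imread("pics/top4.png"); b=cv2.imread("pics/side4.png"); cv2.imwrite("pics/f.png",cv2.resize(np.hstack([a,b]),(800,372)))
E
```

```text
t18.55 th 93.8 Mz -0.08 F [-19.6  -3.9  14.4] w 0.0001 g 10 eef [ 0.459  -0.0295  0.178 ]
t19.72 th 93.8 Mz -0.01 F [ 0.   0.1 -0.3] w 0.0001 g 0 eef [0.4392 0.1959 0.303 ]
top old 64 [ 0.4622 -0.0309  0.186 ] [ 0.4614 -0.0313  0.19  ]
(np.float32(-23.664455), np.float32(-20.395634), 9, array([ 0.5604, -0.0313]), np.float32(0.00078739086))
top new 63 [ 0.4741 -0.0303  0.186 ] [ 0.4732 -0.0307  0.19  ]
(np.float32(-88.3765), np.float32(-80.81755), 9, array([ 0.5495, -0.0389]), np.float32(0.0016541011))
side old 72 [ 0.4605 -0.0348  0.1825] [ 0.4563 -0.043   0.19  ]
side new 68 [ 0.4724 -0.034   0.183 ] [ 0.4684 -0.0416  0.19  ]
```

View pics/f.png

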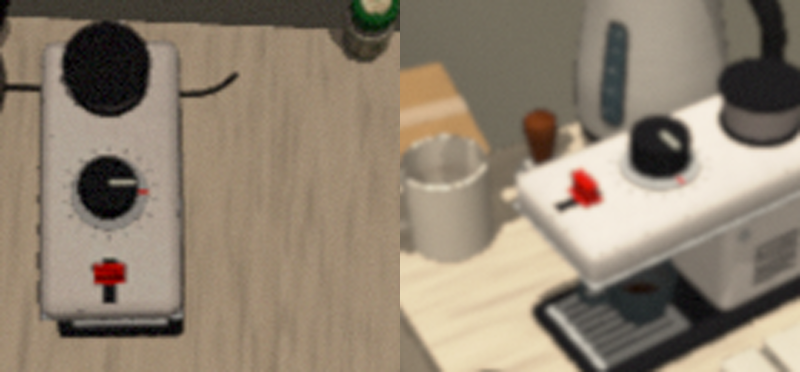

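The two views show the tab at the dial end of its slot, moved 11.9 mm in both cameras, which is home. The dial line points right at -88°, 7 clicks open. The cup, mug and tamper are undisturbed, and the arm is clear at 19.7 s.

```bash
python3 -c "from plant import job_done; print(job_done())"
```

```text
the job is handed in; nothing more can be done
None
```

The dial was turned clockwise to its stop, opened seven clicks and released, the lock tab was pushed fully home (11.9 mm of its 12 mm measured), and the job was handed in at about 20 s with nothing else touched.

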